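# Size a tube in the ring gauge

## Robot

A 6-joint arm with a two-finger parallel gripper is mounted at the origin on the work surface. World frame = base frame: x ahead of the robot, y to its left, z up, the work surface at z = 0. Lengths are in m, angles in rad, forces in N, time in s.
With the tool pointing down it reaches from about 0.35 to 0.85 m from the base axis. Payload 8.1 kg.
Tool frame: the origin (TCP) lies at the very end of the fingers, on their centre line; the grasp point (between the pads) lies 19 mm behind it; z points along the fingers, y is the line along which they close (so a half turn about z gives the same grasp; the last joint's range is limited). The gripper opens to 85 mm and grips with 20 to 120 N. Pads are 22 mm wide; open, the fingers measure 114 mm over their backs; the gripper's body (76 mm by 85 mm) begins 54 mm behind the grasp point. The pads swing forward as they close: fully open they stand 13 mm farther back than shut.
Start: joints at [-1.384, 0.13, 1.488, -0, 1.523, -0.085], TCP at [0.161, -0.578, 0.231] pointing down, gripper open.
Joint ranges: [-2.96, 2.96], [-0.89, 2.26], [0.02, 2.5], [-1.34, 4.48], [0, 2.73], [-2.66, 2.66]. Speed limits (rad/s): [2.39, 2.39, 2.79, 3.14, 3.14, 3.14].

## Interface

Orientations are given as a unit quaternion [x, y, z, w].
In Python, from plant import ctrl gives the robot as it stands.
- The arm moves only by the tool arm_command, never from a script. Its arguments are lists of equal length, an entry for each row: "travel": the shift along the tool's x, y, z in units of 40 mm (1.0 is 40 mm), a list of three; "dr": the turn, a rotation vector about the tool's x, y, z in units of 6 degrees (1.0 is 6 degrees), a list of three; "claw": the opening, from 0 (shut) to 1 (fully open). In form: {"travel": [[tx, ty, tz], ...], "dr": [[rx, ry, rz], ...], "claw": [claw, ...]}. A call has 1 to 12 rows; each row shifts and turns the commanded pose from where the row before left it, along the tool's axes as they then stand; what a row does not reach is not made up. A row lasts 1/10 s, in which the tool goes at most 50 mm and 8.59 degrees, less where a joint would pass 70% of its speed; a pose out of reach is approached as far as the arm can. A call is refused whole if a number of a shift passes 1 or a number of a turn 1, either way. A call with a gripper value outside its range is refused whole. The fingers move at their own pace and stop on an object; the grip force is fixed at half the most. Time passes only in rows, so rows that do not move let the fingers close. It gives the time, the measured TCP pose, the force, the opening and the grip force at its end, in the units of the state.
- ctrl.sense(): the state, without advancing time (a new reading comes with each control period).
- ctrl.grab_frame(name): name is "scene" or "top" or "wrist"; returns the picture (480x640x3 uint8, red, green, blue); there is no depth.
- ctrl.calibration(name): a dict with "vertical_fov" (degrees; the focal length in pixels is half the picture's height over the tangent of half this angle, whatever the lens; pixels are square), "cx", "cy" (the principal point, pixels), "rvec" (rotation vector, rad) and "tvec" (3), from world to camera coordinates, as OpenCV has them; the wrist camera has in their place "T_tool_cam" (4x4, takes a point from camera to tool coordinates, whose origin is the TCP and whose axes are the flange's). Camera axes: x right, y down, z forward; pixel columns grow to the right and rows downward; lengths in m; the calibration is good to about 2 mm. A picture is of the moment at which its call begins: read the wrist's pose just before it. calibration takes no time and is no camera call.
- ctrl.sign_off(): hands the job in; it is judged then, once.
The state is a dict: "clock": time; "qpos": joint angles; "joint_vel": joint speeds; "effort": joint torques, N m; "ee_pos": TCP position; "tcp_rot": TCP orientation; "wrist_force": force on the tool from outside, world axes, zero at the start; "ft_torque": the same for the moment, N m; "opening": opening from 0.0 (shut) to 1.0 (fully open); "grip_force": force on a finger pad.
Only numpy, scipy, OpenCV 4.12 (cv2) and the standard library are available. Lean on these libraries where they do the work, as an engineer would, in place of code of your own. Each camera call takes 0.05 s, during which the arm holds its last target. There are 200 camera calls.

## Task

Three sizing tubes lie on white cradles on the lab bench. Take the one that lies alone on the robot's right by its square grip and slide it, free end first, along the rail through the gauge's rings, which get smaller one by one, until a ring really is too small to let it pass; press it lightly home against that ring for about a second without ever forcing it against a ring (stay below 18 N), then let go and leave it lying there, grip on the rail, so that its size can be read. Leave the other tubes and everything else on the bench as they are.

Things in the scene. Friction and masses are not known exactly. Their poses are not given: they have to be found in the camera images.
- gauge: fixed rigid ring gauge: foot 310 x 70 x 10 mm, five steel ring plates in a row, and before them a rail 16 mm wide, top 40 mm above the table, from x = -202 to -20 mm. A grip set on the rail (it overhangs 5 mm each side) brings its tube level with the bores, 53 mm up. Origin: table level, under ring 1's entry face; +x is the push direction, z up
- ring_1: ring plate 1 of the gauge, 60 mm wide, top 84 mm above the table, 6 mm thick, bore 30 mm. Origin: centre of the bore on its entry face, 0 mm along the gauge's x from ring 1; axes as the gauge's
- ring_2: ring plate 2 of the gauge, 60 mm wide, top 84 mm above the table, 6 mm thick, bore 25 mm. Origin: centre of the bore on its entry face, 22 mm along the gauge's x from ring 1; axes as the gauge's. A tube passes a bore at least 2 mm wider than itself and is stopped by one 3 mm narrower; no fit lies between
- ring_3: ring plate 3 of the gauge, 60 mm wide, top 84 mm above the table, 6 mm thick, bore 20 mm. Origin: centre of the bore on its entry face, 44 mm along the gauge's x from ring 1; axes as the gauge's. A tube off-centre can also catch on the rim of a ring that it would pass; it goes on when shifted about a millimetre sideways
- ring_4: ring plate 4 of the gauge, 60 mm wide, top 84 mm above the table, 6 mm thick, bore 15 mm. Origin: centre of the bore on its entry face, 66 mm along the gauge's x from ring 1; axes as the gauge's
- ring_5: ring plate 5 of the gauge, 60 mm wide, top 84 mm above the table, 6 mm thick, bore 10 mm. Origin: centre of the bore on its entry face, 88 mm along the gauge's x from ring 1; axes as the gauge's
- tube_a: loose sizing tube, 0.15 to 0.3 kg: black square grip 26 x 26 x 70 mm, and a round aluminium tube 120 mm long out of one end, its tip edge rounded 1 mm. The tubes differ only in the round part's diameter, 13 to 23 mm (not told: gauge it). Origin: centre of the grip's underside; +x along the tube, axis 13 mm above, tip at x = +155 mm. Balances inside the grip
- tube_a_tip (a point): centre of the free end face of tube_a
- cradle_a: fixed white cradle, foot 90 x 60 x 8 mm; two posts (8 mm thick, 18 wide) at x = -28 and +28 mm carry the grip's underside 40 mm above the table. Origin: table level; +x as its tube points. The three cradles swap places; one lies alone on the right of the robot and the gauge (y below 0), the other two on the left; carries tube_a
- tube_b: another sizing tube like tube_a, with another diameter of its round part; it lies on cradle_b at the start
- tube_b_tip (a point): centre of the free end face of tube_b
- cradle_b: cradle like cradle_a; carries tube_b
- tube_c: another sizing tube like tube_a, with another diameter of its round part; it lies on cradle_c at the start
- tube_c_tip (a point): centre of the free end face of tube_c
- cradle_c: cradle like cradle_a; carries tube_c
- reagent_bottle: bystander: glass bottle, 44 mm wide, 120 mm tall; origin at its underside's centre
- small_jar: bystander: small amber jar, 44 mm wide, 60 mm tall; origin at its underside's centre
- beaker: bystander: glass beaker, 68 mm wide, 85 mm tall; origin at its underside's centre
- dish: bystander: flat closed dish, 60 mm wide, 14 mm tall; origin at its underside's centre
- stopper: bystander: dark rubber stopper, 36 mm wide, 32 mm tall; origin at its underside's centre
Mind the look-alikes: they are no part of the job. Leave any orange or turquoise look-alike of the tube_a alone.

How it is judged:
By the outcome, as a careful person would: the job done as asked, in the order asked, and still so for the second after the job is handed in, with the robot touching nothing.
It also fails if it takes over 64 s, if anything falls off the work surface, if the arm or the gripper's body presses on something with over 40 N, if the wrist force passes 120 N, or if a joint passes its speed limit or range.

## Working session

There is one attempt and no reset: what is moved stays moved. The work goes in short steps, Python scripts to look and compute and a tool call to move; the robot and the scene stay as the last step left them, time stands still between calls to the robot, and variables do not carry over. Pictures are saved under pics/ and viewed, at most 10 in all, crops included, and the job is handed in when it is done.

Besides the shell and the picture viewer there is one more tool, called after "Emit:" as name(argument=value, ...) on one line, values as JSON. arm_command: Moves the arm, as the interface text tells. Its arguments: {"type":"object","properties":{"travel":{"type":"array","items":{"type":"array","items":{"type":"number"}}},"dr":{"type":"array","items":{"type":"array","items":{"type":"number"}}},"claw":{"type":"array","items":{"type":"number"}}},"required":["travel","dr","claw"]}

```bash
mkdir -p pics; cat > h.py <<'E'
import numpy as np, cv2
from scipy.spatial.transform import Rotation as R
from plant import ctrl
def save(n,f):
    im=ctrl.grab_frame(n); cv2.imwrite(f'pics/{f}.png',im[:,:,::-1]); return im
def cam(n):
    c=ctrl.calibration(n); f=240/np.tan(np.radians(c['vertical_fov'])/2)
    K=np.array([[f,0,c['cx']],[0,f,c['cy']],[0,0,1]])
    if 'rvec' in c:
        Rm=R.from_rotvec(np.ravel(c['rvec'])).as_matrix(); return K,Rm,np.ravel(c['tvec'])
    s=ctrl.sense(); T=np.eye(4); T[:3,:3]=R.from_quat(s['tcp_rot']).as_matrix(); T[:3,3]=s['ee_pos']
    W=np.linalg.inv(T@np.array(c['T_tool_cam'])); return K,W[:3,:3],W[:3,3]
def ray(c,uv,z):
    K,Rm,t=c; o=-Rm.T@t; d=Rm.T@np.linalg.inv(K)@np.array([uv[0],uv[1],1.]); return o+d*(z-o[2])/d[2]
def proj(c,p):
    K,Rm,t=c; q=K@(Rm@np.array(p)+t); return q[:2]/q[2]
E
python3 - <<'E'
from h import *
for n in('top','scene','wrist'): save(n,n+'0'); print(n,ctrl.calibration(n))
s=ctrl.sense();print(s)
E
```

```text
top {'vertical_fov': 49.67967065190011, 'cx': 320.2747009073572, 'cy': 242.58844315923557, 'rvec': array([ 2.1763708 , -2.15831546,  0.12164594]), 'tvec': array([-0.01672357,  0.61160766,  1.34862752])}
scene {'vertical_fov': 55.69588104441399, 'cx': 311.1087210920697, 'cy': 241.82246570802573, 'rvec': array([ 2.09295976,  0.96035153, -0.47593668]), 'tvec': array([-0.36887907, -0.24473091,  1.37651936])}
wrist {'vertical_fov': 70.53777288690435, 'cx': 318.68504264928015, 'cy': 245.9090204257357, 'T_tool_cam': array([[-9.85202916e-04, -9.55672567e-01, -2.94429913e-01,
         7.55936500e-02],
       [ 9.99999074e-01, -6.65146527e-04, -1.18717460e-03,
        -4.09819932e-04],
       [ 9.38711166e-04, -2.94430810e-01,  9.55672338e-01,
        -1.42338065e-01],
       [ 0.00000000e+00,  0.00000000e+00,  0.00000000e+00,
         1.00000000e+00]])}
{'clock': 0.15, 'qpos': array([-1.38440894e+00,  1.31010556e-01,  1.48904574e+00, -9.53462231e-06,
        1.52301304e+00, -8.53951201e-02]), 'joint_vel': array([ 0.00023986, -0.00320853, -0.00371799,  0.00163631, -0.00068768,
       -0.00310248]), 'effort': array([ 6.06930171e-04, -5.70062971e+01, -5.01157558e+01, -2.38224193e-04,
        9.72720300e-03, -1.54778667e-05]), 'ee_pos': array([ 0.16100934, -0.57754091,  0.23046263]), 'tcp_rot': array([ 9.90780682e-01,  1.35473594e-01, -4.20232806e-05, -7.37162021e-04]), 'wrist_force': array([-0.23779328, -0.54894311,  0.32970839]), 'ft_torque': array([0.08165732, 0.04018548, 0.02659196]), 'grip_force': 0.0, 'opening': 1.000501275601176}
```

View pics/top0.png

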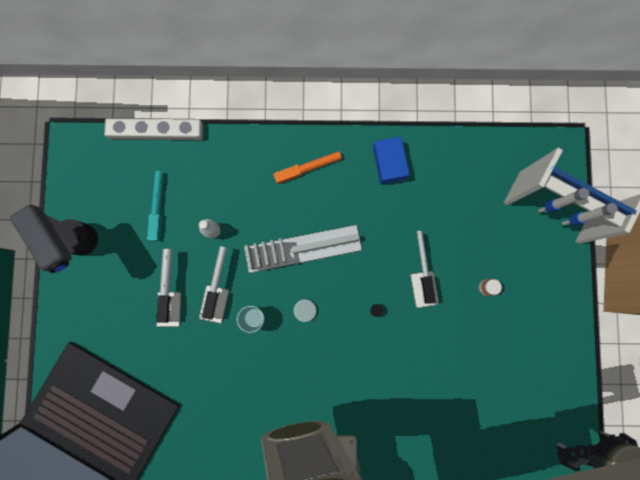

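View pics/scene0.png

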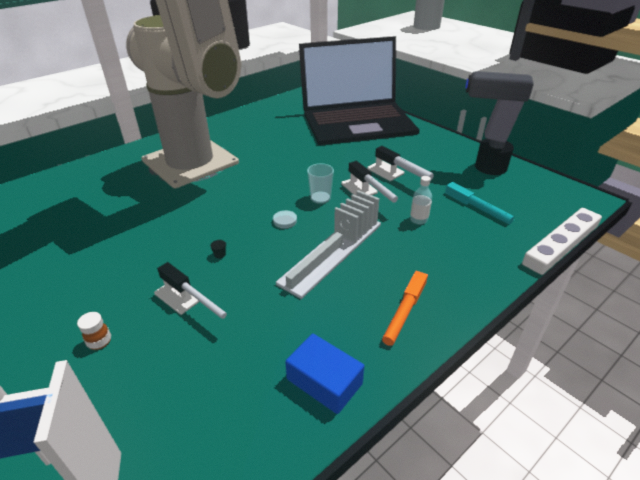

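The black grips in the top view are at (163,307), (212,303) and (428,290). The orange (308,167) and turquoise (156,205) ones are look-alikes. (428,290) is the one meant because it lies alone on the robot's right (image right is −y). Gauge: rail entry is near (360,240), rings near (247–285,255). I'll confirm this in one crop and measure it.

```bash
python3 - <<'E'
from h import *
im=cv2.imread('pics/top0.png'); c=cam('top')
a=cv2.resize(im[215:325,230:450],None,fx=3.5,fy=3.5,interpolation=cv2.INTER_CUBIC); cv2.imwrite('pics/crop1.png',a)
for uv,z in [((428,290),.066),((420,233),.053),((360,240),.04),((290,252),.04),((247,258),.084)]: print(uv,ray(c,uv,z).round(3))
E
```

```text
(428, 290) [ 0.488 -0.29   0.066]
(420, 233) [ 0.637 -0.274  0.053]
(360, 240) [ 0.619 -0.117  0.04 ]
(290, 252) [0.585 0.068 0.04 ]
(247, 258) [0.565 0.176 0.084]
```

View pics/crop1.png

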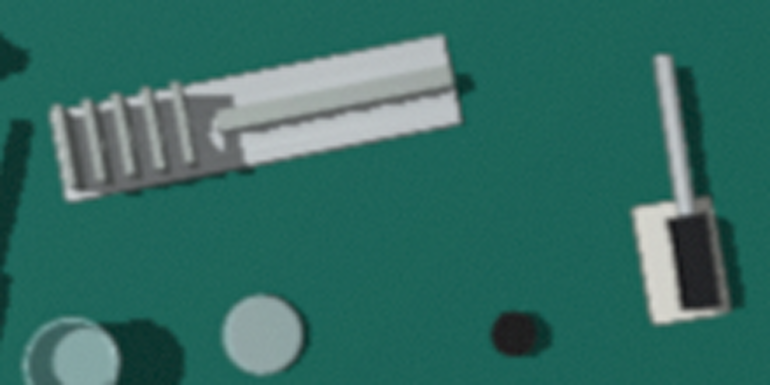

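The crop shows the lone tube: grip centre at about crop (695,262), which is image (428.6,290), and tip at (663,57). The gauge foot corners are at crop (443,36), (462,124), (68,201) and (50,107). Next I move above the tube for a close look.

Emit:
arm_command(travel=[[0.98, -0.42, 0], [0.98, -0.42, 0], [0.98, -0.42, 0], [0.98, -0.42, 0], [0.98, -0.42, 0], [0.98, -0.42, 0], [0.98, -0.42, 0], [0.98, -0.42, 0], [0.98, -0.42, 0], [0.98, -0.42, 0], [0.98, -0.42, 0], [0, 0, 0]], dr=[[0, 0, 0], [0, 0, 0], [0, 0, 0], [0, 0, 0], [0, 0, 0], [0, 0, 0], [0, 0, 0], [0, 0, 0], [0, 0, 0], [0, 0, 0.6], [0, 0, 0.6], [0, 0, 0]], claw=[1, 1, 1, 1, 1, 1, 1, 1, 1, 1, 1, 1])

```text
clock: 1.35
ee_pos: [0.5317, -0.2825, 0.2307]
tcp_rot: [0.997, 0.074, 0.0, -0.001]
wrist_force: [-1.6, 0.1, -0.4]
opening: 1.003
grip_force: 0.0
```

```bash
cat > tube.py <<'E'
from h import *
import sys
s=ctrl.sense(); c=cam('wrist'); im=save('wrist',sys.argv[1])
hsv=cv2.cvtColor(im,cv2.COLOR_RGB2HSV)
print(s['clock'],s['ee_pos'].round(4),R.from_quat(s['tcp_rot']).as_matrix().round(4).tolist(),s['wrist_force'].round(2),[proj(c,p).round() .tolist() for p in [(.488,-.29,.066),(.637,-.274,.053)]])
E
python3 tube.py w1
```

```text
1.35 [ 0.5317 -0.2825  0.2307] [[0.989, 0.1481, 0.0006], [0.1481, -0.989, 0.0018], [0.0009, -0.0017, -1.0]] [-1.63  0.14 -0.43] [[321.0, 271.0], [328.0, 106.0]]
```

View pics/w1.png

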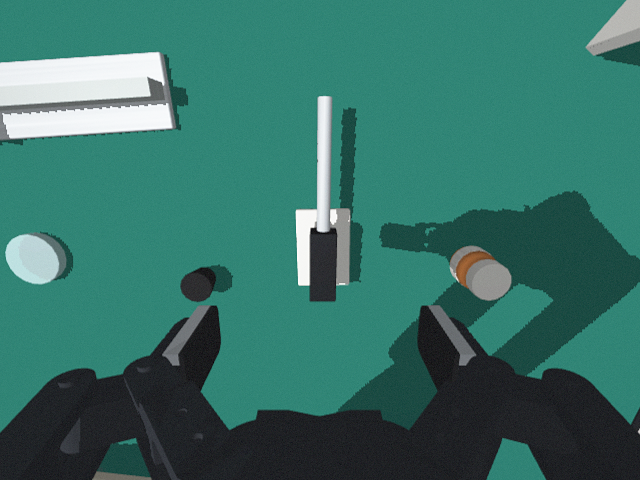

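The wrist view shows the tube: tip at (324,97), grip spanning (310–336, 230–300), cradle behind it. I'll measure by mask now.

```bash
python3 - <<'E'
from h import *
c=cam('wrist'); s=ctrl.sense()
im=cv2.imread('pics/w1.png'); g=im.max(2).astype(int)
m=((g<60)).astype(np.uint8); m[:215]=0;m[310:]=0;m[:,:295]=0;m[:,345:]=0
def rowmid(mask,rows):
    out=[]
    for v in rows:
        u=np.where(mask[v])[0]
        if len(u): out.append((v,u.min(),u.max()+1))
    return out
gr=rowmid(m,range(240,300,10)); print(gr)
ys=np.where(m[:,314:332].sum(1)>10)[0]; print('grip rows',ys.min(),ys.max())
sat=cv2.cvtColor(im,cv2.COLOR_BGR2HSV)[:,:,1]
t=((sat<70)&(g>110)).astype(np.uint8); t[:85]=0;t[205:]=0;t[:,:300]=0;t[:,345:]=0
tr=rowmid(t,range(100,205,15)); print(tr); y=np.where(t.any(1))[0]; print('tip row',y.min())
P=[ray(c,((a+b-1)/2,v),.066) for v,a,b in gr]; Q=[ray(c,((a+b-1)/2,v),.053) for v,a,b in tr]
for A in (P,Q,P+Q):
    A=np.array(A); k=np.polyfit(A[:,0],A[:,1],1); print('yaw',np.degrees(np.arctan(k[0])).round(2),k.round(4))
v0=ys.max(); pr=ray(c,(323,v0+.5),.066); print('rear top',pr.round(4)); print('tip',ray(c,(324,y.min()),.053).round(4))
print('front bottom',ray(c,(323,ys.min()),.04).round(4))
for v,a,b in gr[::2]: print('w',np.linalg.norm(ray(c,(a-.5,v),.066)-ray(c,(b-.5,v),.066)).round(4))
# tube diameter
for v,a,b in tr[::2]: print('d',np.linalg.norm(ray(c,(a-.5,v),.053)-ray(c,(b-.5,v),.053)).round(4))
E
```

```text
[(240, np.int64(311), np.int64(337)), (250, np.int64(311), np.int64(337)), (260, np.int64(311), np.int64(336)), (270, np.int64(311), np.int64(336)), (280, np.int64(311), np.int64(336)), (290, np.int64(310), np.int64(336))]
grip rows 232 300
[(100, np.int64(317), np.int64(332)), (115, np.int64(317), np.int64(332)), (130, np.int64(317), np.int64(332)), (145, np.int64(317), np.int64(331)), (160, np.int64(318), np.int64(331)), (175, np.int64(317), np.int64(331)), (190, np.int64(317), np.int64(331))]
tip row 96
yaw 7.75 [ 0.136  -0.3601]
yaw 8.42 [ 0.1481 -0.3662]
yaw 8.33 [ 0.1464 -0.3652]
rear top [ 0.4552 -0.2988  0.066 ]
tip [ 0.6423 -0.271   0.053 ]
front bottom [ 0.5182 -0.2894  0.04  ]
w 0.0245
w 0.024
w 0.0244
d 0.0131
d 0.0134
d 0.0119
d 0.0131
```

Emit:
arm_command(travel=[[-0.55, 0.06, 0], [-0.55, 0.07, 0], [0, 0, 0.8], [0, 0, 0.9], [0, 0, 0.9], [0, 0, 0.9], [0, 0, 0.7], [0, 0, 0.4], [0, 0, 0.3], [0, 0, 0], [0, 0, 0], [0, 0, 0]], dr=[[0, 0, 0], [0, 0, 0], [0, 0, 0], [0, 0, 0], [0, 0, 0], [0, 0, 0], [0, 0, 0], [0, 0, 0], [0, 0, 0], [0, 0, 0], [0, 0, 0], [0, 0, 0]], claw=[1, 1, 1, 1, 1, 1, 1, 1, 1, 1, 1, 1])

```text
clock: 2.6
ee_pos: [0.4869, -0.2988, 0.0372]
tcp_rot: [0.997, 0.073, 0.001, 0.001]
wrist_force: [-0.2, 0.1, 0.4]
opening: 1.003
grip_force: 0.0
```

Emit:
arm_command(travel=[[0, 0, 0], [0, 0, 0], [0, 0, 0], [0, 0, 0], [0, 0, 0], [0, 0, 0], [0, 0, 0], [0, 0, 0], [0, 0, 0], [0, 0, 0]], dr=[[0, 0, 0], [0, 0, 0], [0, 0, 0], [0, 0, 0], [0, 0, 0], [0, 0, 0], [0, 0, 0], [0, 0, 0], [0, 0, 0], [0, 0, 0]], claw=[0, 0, 0, 0, 0, 0, 0, 0, 0, 0])

```text
clock: 3.6
ee_pos: [0.4859, -0.298, 0.0356]
tcp_rot: [0.997, 0.073, 0.0, 0.0]
wrist_force: [-1.5, 2.5, 5.2]
opening: 0.294
grip_force: 59.5
```

Emit:
arm_command(travel=[[0, 0, -0.2], [0, 0, -0.5], [0, 0, -0.8], [0, 0, -0.8], [0, 0, -0.8], [0, 0, -0.4], [0, 0, 0]], dr=[[0, 0, 0], [0, 0, 0], [0, 0, 0], [0, 0, 0], [0, 0, 0], [0, 0, 0], [0, 0, 0]], claw=[0, 0, 0, 0, 0, 0, 0])

```text
clock: 4.3
ee_pos: [0.487, -0.299, 0.1781]
tcp_rot: [0.997, 0.073, 0.002, 0.002]
wrist_force: [0.6, 0.4, -3.2]
opening: 0.297
grip_force: 59.0
```

```bash
python3 - <<'E'
from h import *
c=cam('top')
px=[(443,36),(462,124),(68,201),(50,107)]
P=np.array([ray(c,(230+(u+.5)/3.5-.5,215+(v+.5)/3.5-.5),.01)[:2] for u,v in px]); print(P.round(4))
d=(P[3]-P[0]+P[2]-P[1])/2; L=np.linalg.norm(d); d/=L
ctr=P.mean(0); print('len',L,'yaw',np.degrees(np.arctan2(d[1],d[0])),'ctr',ctr)
o=ctr+d*0.047; print('origin if foot -202..108:',o, 'start grip pos -170:',o-.17*d)
# ring centres tops, rail line in the top crop
r=[ray(c,(230+u/3.5,215+v/3.5),.04)[:2] for u,v in [(450,78),(225,120)]]; print('rail',np.array(r).round(4))
r=[ray(c,(230+u/3.5,215+v/3.5),.084)[:2] for u,v in [(177,84),(192,163)]]; print('ring1 top ends',np.array(r).round(4))
s=ctrl.sense(); print(s['ee_pos'].round(4),s['wrist_force'].round(1),s['opening'])
E
```

```text
[[ 0.6634 -0.1091]
 [ 0.5948 -0.1238]
 [ 0.5328  0.1793]
 [ 0.6053  0.1949]]
len 0.3094942288869163 yaw 101.19325225789254 ctr [0.59909539 0.03532391]
origin if foot -202..108: [0.58997181 0.08142988] start grip pos -170: [ 0.62297201 -0.08533638]
rail [[ 0.626  -0.1132]
 [ 0.5926  0.0571]]
ring1 top ends [[0.6146 0.0906]
 [0.5566 0.0787]]
[ 0.487  -0.299   0.1781] [ 0.6  0.4 -3.2] 0.29748814727955625
```

Emit:
arm_command(travel=[[0.1, -0.5, 0], [0.18, -0.9, -0.1], [0.18, -0.9, -0.1], [0.18, -0.9, -0.1], [0.18, -0.9, -0.1], [0.18, -0.9, -0.1], [0.18, -0.86, 0], [0, 0, 0], [0, 0, 0], [0, 0, 0], [0, 0, 0], [0, 0, 0]], dr=[[0, 0, 0], [0, 0, 0], [0, 0, 0], [0, 0, 0], [0, 0, 0], [0, 0, 0], [0, 0, -0.45], [0, 0, -1], [0, 0, -1], [0, 0, -1], [0, 0, -1], [0, 0, -1]], claw=[0, 0, 0, 0, 0, 0, 0, 0, 0, 0, 0, 0])

```text
clock: 5.5
ee_pos: [0.497, -0.0588, 0.1925]
tcp_rot: [0.936, 0.353, -0.002, -0.001]
wrist_force: [-0.1, -0.3, -2.0]
opening: 0.293
grip_force: 59.5
```

Emit:
arm_command(travel=[[0, 0, 0], [0, 0, 0], [0, 0, 0], [0, 0, 0], [0, 0, 0], [0, 0, 0], [0, 0, 0], [0, 0, 0], [0, 0, 0], [0, 0, 0], [0, 0, 0], [0, 0, 0]], dr=[[0, 0, -1], [0, 0, -1], [0, 0, -1], [0, 0, -1], [0, 0, -1], [0, 0, -1], [0, 0, -1], [0, 0, -1], [0, 0, -1], [0, 0, -1], [0, 0, 0], [0, 0, 0]], claw=[0, 0, 0, 0, 0, 0, 0, 0, 0, 0, 0, 0])

```text
clock: 6.7
ee_pos: [0.4974, -0.059, 0.1935]
tcp_rot: [0.637, 0.771, -0.001, -0.001]
wrist_force: [-0.6, 0.9, -2.6]
opening: 0.295
grip_force: 59.5
```

```bash
python3 tube.py w2
```

```text
6.7 [ 0.4974 -0.059   0.1935] [[-0.189, 0.982, -0.0026], [0.982, 0.189, 0.0006], [0.001, -0.0025, -1.0]] [-0.65  0.87 -2.61] [[267.0, 451.0], [410.0, 450.0]]
```

View pics/w2.png

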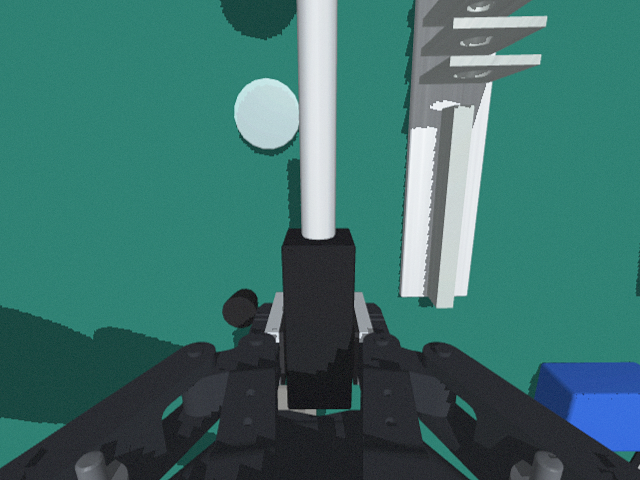

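The held tube sits centred at u≈318 in the wrist view. The rail top face runs from about (437–453, 307) to (452–473, 108). Ring 1's top edge is at (450–541, 60), and three rings are visible.

```bash
python3 - <<'E'
from h import *
c=cam('wrist')
g=cv2.imread('pics/w2.png',0).astype(int)
for v in (300,250,200,150,120): print(v,g[v,425:480].tolist())
print('col445',g[290:315,445].tolist()); print('col 500',g[48:90,500].tolist()); print('row60',g[60,440:460].tolist(),g[60,530:548].tolist())
E
```

```text
300 [60, 59, 58, 57, 56, 62, 94, 97, 99, 97, 97, 116, 201, 210, 209, 208, 205, 210, 208, 207, 208, 211, 206, 207, 207, 208, 207, 213, 180, 115, 104, 103, 105, 103, 108, 101, 102, 100, 100, 105, 104, 103, 101, 106, 106, 101, 103, 102, 104, 103, 104, 102, 102, 104, 107]
250 [231, 149, 124, 125, 129, 111, 101, 99, 98, 100, 101, 101, 97, 98, 99, 89, 162, 206, 211, 211, 207, 209, 211, 208, 212, 210, 212, 210, 211, 209, 211, 209, 210, 212, 231, 230, 228, 230, 231, 231, 227, 230, 233, 234, 231, 232, 230, 151, 103, 103, 102, 102, 106, 104, 104]
200 [231, 231, 230, 228, 231, 242, 159, 121, 125, 114, 101, 95, 98, 101, 102, 99, 97, 103, 101, 94, 90, 203, 216, 211, 211, 208, 210, 210, 209, 211, 208, 211, 211, 208, 210, 208, 211, 210, 208, 225, 230, 231, 231, 234, 233, 229, 229, 231, 233, 235, 231, 234, 228, 146, 107]
150 [239, 236, 236, 235, 233, 235, 235, 237, 143, 120, 124, 125, 126, 118, 96, 100, 103, 102, 104, 101, 100, 101, 99, 104, 92, 146, 208, 216, 212, 213, 211, 211, 212, 215, 213, 213, 210, 214, 211, 213, 209, 210, 212, 209, 221, 231, 231, 230, 233, 233, 231, 229, 230, 231, 235]
120 [139, 137, 135, 133, 131, 128, 130, 132, 129, 126, 127, 131, 133, 131, 128, 129, 104, 99, 98, 97, 99, 104, 99, 98, 102, 100, 99, 92, 180, 212, 215, 215, 215, 214, 213, 213, 211, 212, 216, 212, 216, 212, 213, 216, 216, 212, 218, 207, 142, 118, 231, 238, 235, 231, 232]
col445 [208, 210, 207, 206, 207, 206, 205, 209, 206, 209, 208, 207, 205, 208, 205, 206, 210, 197, 140, 99, 105, 106, 104, 101, 103]
col 500 [89, 96, 106, 104, 104, 104, 113, 186, 215, 211, 211, 214, 215, 213, 218, 223, 202, 139, 95, 98, 96, 98, 100, 95, 98, 93, 100, 96, 93, 96, 104, 106, 106, 102, 100, 102, 105, 105, 102, 104, 102, 102]
row60 [131, 135, 133, 125, 110, 99, 96, 98, 93, 85, 194, 215, 217, 218, 218, 216, 218, 216, 218, 214] [212, 211, 211, 208, 209, 208, 205, 207, 212, 217, 167, 112, 100, 105, 103, 105, 104, 104]
```

```bash
python3 - <<'E'
from h import *
c=cam('wrist'); s=ctrl.sense(); p=s['ee_pos']; M=R.from_quat(s['tcp_rot']).as_matrix()
L=np.array([ray(c,uv,.04) for uv in [(436.5,300),(440.7,250),(445.5,200),(450,150),(452.6,120)]])
Rr=np.array([ray(c,uv,.04) for uv in [(452.8,300),(458.5,250),(464,200),(468.5,150),(472.2,120)]])
print('width',np.linalg.norm((L-Rr),axis=1).round(4))
mid=(L+Rr)/2; k=np.polyfit(mid[:,1],mid[:,0],1); d=np.array([k[0],1]); d/=np.linalg.norm(d)
print('rail yaw',np.degrees(np.arctan2(d[1],d[0])),'x=',k)
a=ray(c,(445,307.8),.04)[:2]; b=ray(c,(495.5,64.5),.084)[:2]
r0=mid[0,:2]; sa=(a-r0)@d; sb=(b-r0)@d; print('start->ring1 dist',sb-sa)
n=np.array([d[1],-d[0]]); print('ring1 mid lateral to the rail line',(ray(c,(450,60),.084)[:2]/2+ray(c,(540,60),.084)[:2]/2-r0)@n)
O1=r0+d*(sa+.202); O2=r0+d*sb; print('origin',O1,O2)
g=cv2.imread('pics/w2.png',0).astype(int)
z=p[2]+.0175
for v in (5,60,120,180,225):
    m=np.where(g[v,275:365]>165)[0]; 
    q=[M.T@(ray(c,(275+u,v),z)-p) for u in (m.min()-.5,m.max()+.5)]; print(v,275+m.min(),275+m.max(),'tool xy mid',((q[0]+q[1])/2).round(4)[:2],'d',np.linalg.norm(q[0]-q[1]).round(4))
print('grip front top(v243) toolx',(M.T@(ray(c,(318,243),z+.013)-p)).round(4), 'rear', (M.T@(ray(c,(318,408),z+.013)-p)).round(4))
s0=(p[:2]-O1)@d; lat=(p[:2]-O1)@n; print('tcp in gauge',s0,lat)
E
```

```text
width [0.0156 0.0163 0.0162 0.0155 0.016 ]
rail yaw 101.91831251531922 x= [-0.21106688  0.60712274]
start->ring1 dist 0.20236512033571952
ring1 mid lateral to the rail line 0.00043045934684880695
origin [0.58906284 0.08532244] [0.58898743 0.08567969]
5 301 335 tool xy mid [0.1167 0.0005] d 0.0111
60 301 335 tool xy mid [0.1011 0.0005] d 0.0115
120 275 334 tool xy mid [ 0.0825 -0.0042] d 0.0207
180 302 333 tool xy mid [0.0621 0.0002] d 0.0116
225 304 333 tool xy mid [0.0453 0.0006] d 0.0113
grip front top(v243) toolx [ 0.042   0.0004 -0.0305] rear [-0.0273  0.0003 -0.0305]
tcp in gauge -0.12230961569176008 -0.11929823878776018
```

Emit:
arm_command(travel=[[0, 0, 0], [-0.3, 0.6, 0], [-0.4, 0.8, 0], [-0.4, 0.8, 0], [-0.24, 0.6, 0], [0, 0.17, 0.2], [0, 0, 0.6], [0, 0, 0.8], [0, 0, 0.8], [0, 0, 0.6], [0, 0, 0.2], [0, 0, 0]], dr=[[0, 0, -0.15], [0, 0, 0], [0, 0, 0], [0, 0, 0], [0, 0, 0], [0, 0, 0], [0, 0, 0], [0, 0, 0], [0, 0, 0], [0, 0, 0], [0, 0, 0], [0, 0, 0]], claw=[0, 0, 0, 0, 0, 0, 0, 0, 0, 0, 0, 0])

```text
clock: 7.95
ee_pos: [0.6239, -0.0864, 0.0655]
tcp_rot: [0.63, 0.777, -0.001, -0.002]
wrist_force: [-0.7, -0.7, -2.6]
opening: 0.294
grip_force: 59.9
```

Emit:
arm_command(travel=[[0, 0, 0], [0, 0, 0], [0, 0, 0]], dr=[[0, 0, 0], [0, 0, 0], [0, 0, 0]], claw=[0, 0, 0])

```text
clock: 8.25
ee_pos: [0.6268, -0.0871, 0.0692]
tcp_rot: [0.629, 0.777, 0.001, 0.001]
wrist_force: [-0.1, 0.1, -2.2]
opening: 0.292
grip_force: 59.9
```

```bash
cat > g.py <<'E'
from h import *
O=np.array([.58906,.08532]); a=np.radians(101.9); d=np.array([np.cos(a),np.sin(a)]); n=np.array([d[1],-d[0]])
def st():
    s=ctrl.sense(); e=s['ee_pos']; M=R.from_quat(s['tcp_rot']).as_matrix(); f=s['wrist_force']
    print('t',s['clock'],'s',((e[:2]-O)@d).round(4),'lat',((e[:2]-O)@n).round(4),'z',e[2].round(4),'yaw',np.degrees(np.arctan2(M[1,0],M[0,0])).round(2),'pitch',np.degrees(M[2,0]).round(2),'F s,lat,z',(f[:2]@d).round(2),(f[:2]@n).round(2),f[2].round(2),'tq',s['ft_torque'].round(2))
if __name__=='__main__': st()
E
python3 g.py; python3 tube.py w3
```

```text
t 8.25 s -0.1765 lat 0.0014 z 0.0692 yaw 101.97 pitch -0.07 F s,lat,z 0.13 -0.06 -2.17 tq [-0.02 -0.01  0.05]
8.25 [ 0.6268 -0.0871  0.0692] [[-0.2075, 0.9782, 0.0029], [0.9782, 0.2075, -0.0007], [-0.0012, 0.0027, -1.0]] [-0.08  0.11 -2.17] [[32.0, 555.0], [275.0, 547.0]]
```

View pics/w3.png

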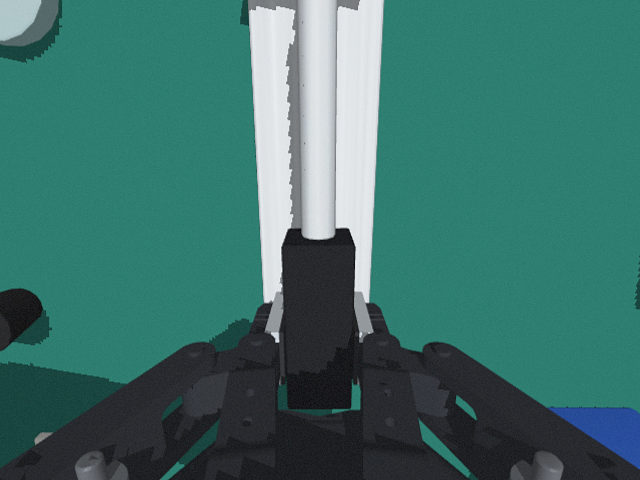

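The tube is above the rail and aligned. The foot edges are at about u=262 and u=373 at v=250. Next I check the lateral offset in the tool frame.

```bash
python3 - <<'E'
from h import *
from g import st
c=cam('wrist'); s=ctrl.sense(); p=s['ee_pos']; M=R.from_quat(s['tcp_rot']).as_matrix()
g=cv2.imread('pics/w3.png',0).astype(int)
for v in (40,90,140,190,220):
    w=np.where(g[v,240:300]>180)[0].min()+240; e=np.where(g[v,340:400]>180)[0].max()+340
    q=[M.T@(ray(c,(u,v),.01)-p) for u in (w-.5,e+.5)]
    t=np.where(np.abs(np.diff(g[v,290:345]))>20)[0]+290
    print(v,w,e,((q[0]+q[1])/2).round(4)[:2],np.linalg.norm(q[0]-q[1]).round(4))
st()
E
```

```text
40 250 381 [ 0.1263 -0.0011] 0.069
90 253 378 [ 0.1023 -0.0012] 0.0685
140 256 376 [ 0.0764 -0.001 ] 0.0685
190 258 373 [ 0.0482 -0.0014] 0.0684
220 260 372 [ 0.0301 -0.0011] 0.0684
t 8.3 s -0.1765 lat 0.0011 z 0.0689 yaw 101.97 pitch -0.06 F s,lat,z 0.86 -0.47 -2.34 tq [-0.01 -0.05 -0.01]
```

Emit:
arm_command(travel=[[0, -0.04, 0.2], [0, 0, 0.3], [0, 0, 0.2], [0, 0, 0.05], [0, 0, 0], [0, 0, 0], [0, 0, 0]], dr=[[0, 0, 0], [0, 0, 0], [0, 0, 0], [0, 0, 0], [0, 0, 0], [0, 0, 0], [0, 0, 0]], claw=[0, 0, 0, 0, 0, 0, 0])

```text
clock: 9.0
ee_pos: [0.6241, -0.0872, 0.0373]
tcp_rot: [0.629, 0.777, 0.0, 0.0]
wrist_force: [0.5, -0.3, -2.5]
opening: 0.294
grip_force: 59.9
```

```bash
python3 g.py
```

```text
t 9.0 s -0.1761 lat -0.0013 z 0.0373 yaw 101.97 pitch -0.0 F s,lat,z -0.45 0.43 -2.55 tq [-0.04 -0.06 -0.04]
```

Emit:
arm_command(travel=[[0, 0, 0.025], [0, 0, 0], [0, 0, 0]], dr=[[0, 0, 0], [0, 0, 0], [0, 0, 0]], claw=[0, 0, 0])

```text
clock: 9.3
ee_pos: [0.624, -0.0872, 0.0363]
tcp_rot: [0.629, 0.777, -0.0, 0.0]
wrist_force: [0.4, -0.5, -1.8]
opening: 0.295
grip_force: 59.9
```

Emit:
arm_command(travel=[[0, 0, 0.02], [0, 0, 0], [0, 0, 0]], dr=[[0, 0, 0], [0, 0, 0], [0, 0, 0]], claw=[0, 0, 0])

```text
clock: 9.6
ee_pos: [0.6242, -0.0873, 0.0357]
tcp_rot: [0.63, 0.777, 0.0, 0.0]
wrist_force: [0.3, -0.1, -1.5]
opening: 0.299
grip_force: 60.1
```

Emit:
arm_command(travel=[[0, 0, 0.015], [0, 0, 0], [0, 0, 0]], dr=[[0, 0, 0], [0, 0, 0], [0, 0, 0]], claw=[0, 0, 0])

```text
clock: 9.9
ee_pos: [0.6242, -0.0873, 0.0357]
tcp_rot: [0.629, 0.777, 0.0, 0.0]
wrist_force: [-3.4, 0.4, 5.0]
opening: 0.295
grip_force: 60.9
```

Emit:
arm_command(travel=[[0, 0, 0.015], [0, 0, 0], [0, 0, 0]], dr=[[0, 0, 0], [0, 0, 0], [0, 0, 0]], claw=[0, 0, 0])

```text
clock: 10.2
ee_pos: [0.6242, -0.0873, 0.0356]
tcp_rot: [0.629, 0.777, 0.0, 0.0]
wrist_force: [-6.1, 0.7, 9.9]
opening: 0.291
grip_force: 61.7
```

Emit:
arm_command(travel=[[0, 0, -0.025], [0.05, 0, 0], [0.05, 0, 0], [0.05, 0, 0], [0.05, 0, 0], [0.05, 0, 0], [0, 0, 0], [0, 0, 0]], dr=[[0, 0, 0], [0, 0, 0], [0, 0, 0], [0, 0, 0], [0, 0, 0], [0, 0, 0], [0, 0, 0], [0, 0, 0]], claw=[0, 0, 0, 0, 0, 0, 0, 0])

```text
clock: 11.0
ee_pos: [0.6223, -0.0772, 0.0357]
tcp_rot: [0.629, 0.777, 0.0, 0.0]
wrist_force: [0.2, 0.2, 6.0]
opening: 0.294
grip_force: 60.8
```

```bash
python3 g.py
```

```text
t 11.0 s -0.1659 lat -0.001 z 0.0357 yaw 101.98 pitch 0.01 F s,lat,z 0.17 0.28 6.0 tq [-0.12 -0.05 -0.02]
```

Emit:
arm_command(travel=[[0.04, 0, -0.01], [0.04, 0, 0], [0.04, 0, 0], [0.04, 0, 0], [0.04, 0, 0], [0.04, 0, 0], [0.04, 0, 0], [0.04, 0, 0], [0.04, 0, 0], [0.04, 0, 0], [0, 0, 0], [0, 0, 0]], dr=[[0, 0, 0], [0, 0, 0], [0, 0, 0], [0, 0, 0], [0, 0, 0], [0, 0, 0], [0, 0, 0], [0, 0, 0], [0, 0, 0], [0, 0, 0], [0, 0, 0], [0, 0, 0]], claw=[0, 0, 0, 0, 0, 0, 0, 0, 0, 0, 0, 0])

```text
clock: 12.2
ee_pos: [0.6186, -0.0614, 0.0357]
tcp_rot: [0.629, 0.777, 0.0, -0.0]
wrist_force: [0.5, -0.4, 4.2]
opening: 0.294
grip_force: 60.7
```

```bash
python3 g.py
```

```text
t 12.2 s -0.1497 lat -0.0014 z 0.0357 yaw 101.98 pitch 0.03 F s,lat,z -0.44 0.39 4.21 tq [-0.09 -0.   -0.02]
```

Emit:
arm_command(travel=[[0.04, 0, 0], [0.04, 0, 0], [0.04, 0, 0], [0.04, 0, 0], [0.04, 0, 0], [0.04, 0, 0], [0.04, 0, 0], [0.04, 0, 0], [0.04, 0, 0], [0.04, 0, 0], [0, 0, 0], [0, 0, 0]], dr=[[0, 0, 0], [0, 0, 0], [0, 0, 0], [0, 0, 0], [0, 0, 0], [0, 0, 0], [0, 0, 0], [0, 0, 0], [0, 0, 0], [0, 0, 0], [0, 0, 0], [0, 0, 0]], claw=[0, 0, 0, 0, 0, 0, 0, 0, 0, 0, 0, 0])

```text
clock: 13.4
ee_pos: [0.6152, -0.0458, 0.0357]
tcp_rot: [0.629, 0.777, 0.0, -0.0]
wrist_force: [-0.6, -1.0, 4.0]
opening: 0.291
grip_force: 60.6
```

```bash
python3 g.py; python3 tube.py w4
```

```text
t 13.4 s -0.1337 lat -0.0014 z 0.0357 yaw 101.98 pitch 0.03 F s,lat,z -0.83 -0.81 4.05 tq [-0.07 -0.04  0.02]
13.4 [ 0.6152 -0.0458  0.0357] [[-0.2076, 0.9782, -0.0002], [0.9782, 0.2076, 0.0005], [0.0005, -0.0001, -1.0]] [-0.62 -0.98  4.05] [[7.0, 676.0], [275.0, 659.0]]
```

View pics/w4.png

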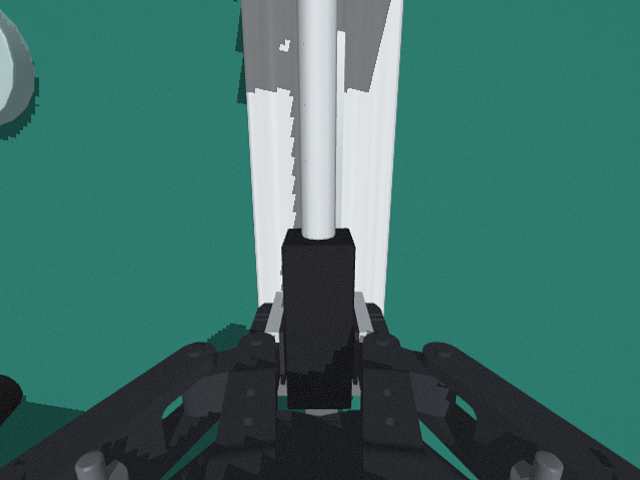

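The tube is on the rail and past ring 2. The foot edges are at u≈250 and u≈395 around v=100–150, so I recheck the lateral error from those.

```bash
python3 - <<'E'
from h import *
c=cam('wrist'); s=ctrl.sense(); p=s['ee_pos']; M=R.from_quat(s['tcp_rot']).as_matrix()
im=cv2.imread('pics/w4.png'); g=im[:,:,2].astype(int)
for v in (105,130,160,190,215):
    w=np.where(g[v,235:300]>150)[0].min()+235; e=np.where(g[v,345:420]>150)[0].max()+345
    q=[M.T@(ray(c,(u,v),.01)-p) for u in (w-.5,e+.5)]
    t=np.where(g[v,280:360]<150)[0]
    r=np.where(g[v,298:350]>150)[0]+298
    print(v,w,e,((q[0]+q[1])/2).round(4)[:2],np.linalg.norm(q[0]-q[1]).round(4),r.min())
for v in (20,100,160): print(v,g[v,295:350].tolist())
E
```

```text
105 247 396 [0.0915 0.0019] 0.0689 302
130 249 394 [0.0807 0.0019] 0.0685 302
160 250 392 [0.067  0.0017] 0.0687 302
190 252 390 [0.0527 0.0017] 0.0685 303
215 253 389 [0.0401 0.0017] 0.069 303
20 [118, 116, 111, 129, 141, 155, 161, 167, 174, 183, 189, 194, 198, 203, 206, 212, 213, 218, 220, 219, 219, 221, 220, 217, 218, 213, 212, 210, 210, 214, 212, 206, 203, 204, 198, 197, 187, 183, 180, 175, 162, 139, 122, 120, 119, 121, 120, 116, 113, 115, 115, 114, 121, 120, 119]
100 [118, 119, 119, 110, 116, 143, 152, 161, 167, 175, 181, 188, 196, 198, 203, 212, 216, 212, 218, 214, 220, 219, 220, 219, 219, 209, 217, 214, 207, 211, 209, 210, 207, 203, 196, 194, 186, 183, 175, 173, 140, 156, 212, 219, 213, 212, 215, 214, 214, 222, 223, 222, 223, 222, 220]
160 [114, 116, 121, 116, 113, 114, 138, 156, 160, 170, 143, 178, 193, 199, 203, 212, 212, 215, 215, 215, 219, 218, 220, 219, 217, 215, 215, 212, 211, 210, 207, 206, 208, 201, 196, 187, 181, 176, 173, 151, 124, 191, 201, 197, 199, 198, 202, 211, 222, 224, 222, 221, 222, 221, 223]
```

Emit:
arm_command(travel=[[0, 0.017, 0], [0, 0.017, 0], [0.04, 0, 0], [0.04, 0, 0], [0.04, 0, 0], [0.04, 0, 0], [0.04, 0, 0], [0.04, 0, 0], [0.04, 0, 0], [0.04, 0, 0], [0, 0, 0], [0, 0, 0]], dr=[[0, 0, 0], [0, 0, 0], [0, 0, 0], [0, 0, 0], [0, 0, 0], [0, 0, 0], [0, 0, 0], [0, 0, 0], [0, 0, 0], [0, 0, 0], [0, 0, 0], [0, 0, 0]], claw=[0, 0, 0, 0, 0, 0, 0, 0, 0, 0, 0, 0])

```text
clock: 14.65
ee_pos: [0.6139, -0.033, 0.0357]
tcp_rot: [0.629, 0.777, 0.0, -0.0]
wrist_force: [0.3, -1.4, 2.6]
opening: 0.292
grip_force: 60.7
```

```bash
python3 g.py
```

```text
t 14.65 s -0.1209 lat -0.0001 z 0.0357 yaw 101.98 pitch 0.03 F s,lat,z -1.42 -0.04 2.56 tq [-0.04 -0.04 -0.02]
```

Emit:
arm_command(travel=[[0.025, 0, 0], [0.025, 0, 0], [0.025, 0, 0], [0.025, 0, 0], [0, 0, 0]], dr=[[0, 0, 0], [0, 0, 0], [0, 0, 0], [0, 0, 0], [0, 0, 0]], claw=[0, 0, 0, 0, 0])

```text
clock: 15.15
ee_pos: [0.6131, -0.0293, 0.0357]
tcp_rot: [0.629, 0.777, 0.0, -0.0]
wrist_force: [0.3, -1.7, 2.7]
opening: 0.298
grip_force: 60.6
```

Emit:
arm_command(travel=[[0.02, 0, 0], [0.02, 0, 0], [0, 0, 0]], dr=[[0, 0, 0], [0, 0, 0], [0, 0, 0]], claw=[0, 0, 0])

```text
clock: 15.45
ee_pos: [0.6128, -0.0277, 0.0357]
tcp_rot: [0.629, 0.777, 0.0, -0.0]
wrist_force: [0.4, -1.4, 1.5]
opening: 0.294
grip_force: 60.6
```

```bash
python3 g.py
```

```text
t 15.45 s -0.1155 lat -0.0001 z 0.0357 yaw 101.98 pitch 0.01 F s,lat,z -1.43 0.06 1.46 tq [-0.28 -0.09 -0.05]
```

Emit:
arm_command(travel=[[0.02, 0, 0], [0.02, 0, 0], [0, 0, 0]], dr=[[0, 0, 0], [0, 0, 0], [0, 0, 0]], claw=[0, 0, 0])

```text
clock: 15.75
ee_pos: [0.6125, -0.0262, 0.0357]
tcp_rot: [0.629, 0.777, 0.0, -0.0]
wrist_force: [-0.2, -1.7, 2.7]
opening: 0.295
grip_force: 60.6
```

```bash
python3 g.py
```

```text
t 15.75 s -0.1139 lat -0.0001 z 0.0357 yaw 101.97 pitch 0.01 F s,lat,z -1.62 -0.53 2.68 tq [-0.28 -0.12 -0.06]
```

Emit:
arm_command(travel=[[0.02, 0, 0], [0.02, 0, 0], [0, 0, 0]], dr=[[0, 0, 0], [0, 0, 0], [0, 0, 0]], claw=[0, 0, 0])

```text
clock: 16.05
ee_pos: [0.6121, -0.0246, 0.0357]
tcp_rot: [0.629, 0.777, 0.0, -0.0]
wrist_force: [-0.3, -1.4, 2.0]
opening: 0.296
grip_force: 60.6
```

Emit:
arm_command(travel=[[0.02, 0, 0], [0.02, 0, 0], [0, 0, 0]], dr=[[0, 0, 0], [0, 0, 0], [0, 0, 0]], claw=[0, 0, 0])

```text
clock: 16.35
ee_pos: [0.6118, -0.023, 0.0357]
tcp_rot: [0.629, 0.777, 0.0, -0.0]
wrist_force: [-0.0, -1.3, 1.9]
opening: 0.297
grip_force: 60.6
```

Emit:
arm_command(travel=[[0.04, 0, 0], [0.04, 0, 0], [0.04, 0, 0], [0.04, 0, 0], [0.04, 0, 0], [0.04, 0, 0], [0.02, 0, 0], [0, 0, 0], [0, 0, 0]], dr=[[0, 0, 0], [0, 0, 0], [0, 0, 0], [0, 0, 0], [0, 0, 0], [0, 0, 0], [0, 0, 0], [0, 0, 0], [0, 0, 0]], claw=[0, 0, 0, 0, 0, 0, 0, 0, 0])

```text
clock: 17.25
ee_pos: [0.6096, -0.0127, 0.0356]
tcp_rot: [0.629, 0.777, 0.0, -0.0]
wrist_force: [0.4, -0.3, 2.5]
opening: 0.298
grip_force: 60.5
```

```bash
python3 g.py; python3 - <<'E'
from h import *
im=save('scene','s5'); c=cam('scene'); u,v=proj(c,(.588,.1,.06)).astype(int); print(u,v)
a=im[v-60:v+50,u-70:u+70,::-1]; cv2.imwrite('pics/s5c.png',cv2.resize(a,None,fx=5.3,fy=5.3,interpolation=cv2.INTER_CUBIC))
E
```

```text
t 17.25 s -0.1002 lat -0.0001 z 0.0356 yaw 101.98 pitch 0.03 F s,lat,z -0.36 0.33 2.46 tq [-0.06 -0.04  0.01]
348 218
```

View pics/s5c.png

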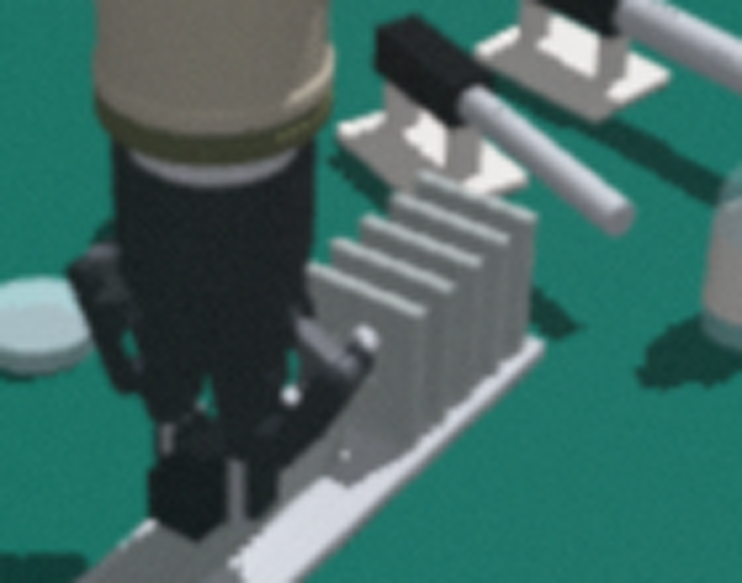

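The scene crop shows the grip on the rail, held, with the tube entering the rings and nothing disturbed. Ring 4 is next, taken in small steps.

Emit:
arm_command(travel=[[0.02, 0, 0], [0.02, 0, 0], [0, 0, 0]], dr=[[0, 0, 0], [0, 0, 0], [0, 0, 0]], claw=[0, 0, 0])

```text
clock: 17.6
ee_pos: [0.6094, -0.0115, 0.0357]
tcp_rot: [0.63, 0.777, -0.0, 0.0]
wrist_force: [1.1, -0.9, 1.1]
opening: 0.291
grip_force: 60.5
```

Emit:
arm_command(travel=[[0.015, 0, 0], [0.015, 0, 0], [0, 0, 0]], dr=[[0, 0, 0], [0, 0, 0], [0, 0, 0]], claw=[0, 0, 0])

```text
clock: 17.9
ee_pos: [0.609, -0.0102, 0.0357]
tcp_rot: [0.629, 0.777, -0.0, -0.0]
wrist_force: [1.0, -2.0, 2.1]
opening: 0.294
grip_force: 60.5
```

```bash
python3 g.py
```

```text
t 17.9 s -0.0976 lat -0.0001 z 0.0357 yaw 101.98 pitch 0.0 F s,lat,z -2.17 0.55 2.06 tq [-0.27 -0.04  0.05]
```

Emit:
arm_command(travel=[[0.015, 0, 0], [0.015, 0, 0], [0, 0, 0]], dr=[[0, 0, 0], [0, 0, 0], [0, 0, 0]], claw=[0, 0, 0])

```text
clock: 18.2
ee_pos: [0.6088, -0.009, 0.0357]
tcp_rot: [0.629, 0.777, 0.0, -0.0]
wrist_force: [0.1, -1.6, 1.4]
opening: 0.296
grip_force: 60.5
```

```bash
python3 g.py
```

```text
t 18.2 s -0.0963 lat -0.0001 z 0.0357 yaw 101.97 pitch 0.0 F s,lat,z -1.54 -0.21 1.35 tq [-0.29 -0.06 -0.01]
```

Emit:
arm_command(travel=[[0.015, 0, 0], [0.015, 0, 0], [0, 0, 0]], dr=[[0, 0, 0], [0, 0, 0], [0, 0, 0]], claw=[0, 0, 0])

```text
clock: 18.5
ee_pos: [0.6085, -0.0078, 0.0356]
tcp_rot: [0.629, 0.777, 0.0, -0.0]
wrist_force: [-0.1, -1.9, 1.4]
opening: 0.294
grip_force: 60.5
```

```bash
python3 g.py
```

```text
t 18.5 s -0.0951 lat -0.0001 z 0.0356 yaw 101.98 pitch 0.01 F s,lat,z -1.84 -0.46 1.38 tq [-0.21 -0.06 -0.  ]
```

Emit:
arm_command(travel=[[0.015, 0, 0], [0.015, 0, 0], [0, 0, 0]], dr=[[0, 0, 0], [0, 0, 0], [0, 0, 0]], claw=[0, 0, 0])

```text
clock: 18.8
ee_pos: [0.6083, -0.0066, 0.0357]
tcp_rot: [0.629, 0.777, 0.0, -0.0]
wrist_force: [0.3, -0.8, 2.0]
opening: 0.297
grip_force: 60.5
```

```bash
python3 g.py
```

```text
t 18.8 s -0.0939 lat -0.0001 z 0.0357 yaw 101.98 pitch 0.01 F s,lat,z -0.84 0.08 2.01 tq [-0.16 -0.09 -0.02]
```

Emit:
arm_command(travel=[[0.015, 0, 0], [0.015, 0, 0], [0, 0, 0]], dr=[[0, 0, 0], [0, 0, 0], [0, 0, 0]], claw=[0, 0, 0])

```text
clock: 19.1
ee_pos: [0.608, -0.0054, 0.0357]
tcp_rot: [0.629, 0.777, 0.0, -0.0]
wrist_force: [-0.5, -1.7, 1.3]
opening: 0.296
grip_force: 60.5
```

```bash
python3 g.py
```

```text
t 19.1 s -0.0927 lat -0.0001 z 0.0357 yaw 101.98 pitch 0.01 F s,lat,z -1.56 -0.79 1.3 tq [-0.23 -0.07 -0.06]
```

Emit:
arm_command(travel=[[0.015, 0, 0], [0.015, 0, 0], [0, 0, 0]], dr=[[0, 0, 0], [0, 0, 0], [0, 0, 0]], claw=[0, 0, 0])

```text
clock: 19.4
ee_pos: [0.6078, -0.0043, 0.0357]
tcp_rot: [0.63, 0.777, 0.0, -0.0]
wrist_force: [-0.2, -2.4, 1.9]
opening: 0.292
grip_force: 60.5
```

```bash
python3 g.py
```

```text
t 19.4 s -0.0915 lat -0.0001 z 0.0357 yaw 101.97 pitch 0.01 F s,lat,z -2.32 -0.66 1.87 tq [-0.19 -0.07 -0.03]
```

Emit:
arm_command(travel=[[0.015, 0, 0], [0.015, 0, 0], [0, 0, 0]], dr=[[0, 0, 0], [0, 0, 0], [0, 0, 0]], claw=[0, 0, 0])

```text
clock: 19.7
ee_pos: [0.6076, -0.0031, 0.0357]
tcp_rot: [0.629, 0.777, 0.0, -0.0]
wrist_force: [-0.7, -1.6, 0.7]
opening: 0.292
grip_force: 60.5
```

```bash
python3 g.py
```

```text
t 19.7 s -0.0904 lat -0.0001 z 0.0357 yaw 101.97 pitch 0.0 F s,lat,z -1.45 -1.02 0.65 tq [-0.22 -0.08  0.04]
```

Emit:
arm_command(travel=[[0.02, 0, 0], [0.02, 0, 0], [0.02, 0, 0], [0, 0, 0]], dr=[[0, 0, 0], [0, 0, 0], [0, 0, 0], [0, 0, 0]], claw=[0, 0, 0, 0])

```text
clock: 20.1
ee_pos: [0.6071, -0.0007, 0.0357]
tcp_rot: [0.629, 0.777, 0.0, -0.0]
wrist_force: [-0.2, -0.3, 1.2]
opening: 0.291
grip_force: 60.5
```

```bash
python3 g.py
```

```text
t 20.1 s -0.0879 lat -0.0001 z 0.0357 yaw 101.98 pitch 0.01 F s,lat,z -0.27 -0.25 1.22 tq [-0.17 -0.06 -0.03]
```

Emit:
arm_command(travel=[[0.03, 0, 0], [0.03, 0, 0], [0.03, 0, 0], [0.03, 0, 0], [0.03, 0, 0], [0.03, 0, 0], [0.03, 0, 0], [0.03, 0, 0], [0, 0, 0], [0, 0, 0]], dr=[[0, 0, 0], [0, 0, 0], [0, 0, 0], [0, 0, 0], [0, 0, 0], [0, 0, 0], [0, 0, 0], [0, 0, 0], [0, 0, 0], [0, 0, 0]], claw=[0, 0, 0, 0, 0, 0, 0, 0, 0, 0])

```text
clock: 21.1
ee_pos: [0.605, 0.0088, 0.0357]
tcp_rot: [0.629, 0.777, 0.0, -0.0]
wrist_force: [-1.2, -0.5, 1.5]
opening: 0.297
grip_force: 60.4
```

```bash
python3 g.py
```

```text
t 21.1 s -0.0782 lat -0.0001 z 0.0357 yaw 101.98 pitch 0.02 F s,lat,z -0.21 -1.23 1.5 tq [ 0.02  0.01 -0.01]
```

Emit:
arm_command(travel=[[0.02, 0, 0], [0.02, 0, 0], [0, 0, 0]], dr=[[0, 0, 0], [0, 0, 0], [0, 0, 0]], claw=[0, 0, 0])

```text
clock: 21.4
ee_pos: [0.6048, 0.0101, 0.0357]
tcp_rot: [0.63, 0.777, -0.0, -0.0]
wrist_force: [0.2, -1.1, 0.8]
opening: 0.297
grip_force: 60.4
```

Emit:
arm_command(travel=[[0.015, 0, 0], [0.015, 0, 0], [0, 0, 0]], dr=[[0, 0, 0], [0, 0, 0], [0, 0, 0]], claw=[0, 0, 0])

```text
clock: 21.7
ee_pos: [0.6045, 0.0113, 0.0357]
tcp_rot: [0.63, 0.777, -0.0, -0.0]
wrist_force: [-0.0, -2.0, 0.8]
opening: 0.293
grip_force: 60.4
```

```bash
python3 g.py
```

```text
t 21.7 s -0.0756 lat -0.0002 z 0.0357 yaw 101.97 pitch 0.0 F s,lat,z -1.98 -0.45 0.75 tq [-0.19 -0.03  0.02]
```

Emit:
arm_command(travel=[[0.015, 0, 0], [0.015, 0, 0], [0, 0, 0]], dr=[[0, 0, 0], [0, 0, 0], [0, 0, 0]], claw=[0, 0, 0])

```text
clock: 22.0
ee_pos: [0.6042, 0.0126, 0.0357]
tcp_rot: [0.629, 0.777, 0.0, -0.0]
wrist_force: [-0.2, -0.9, 0.6]
opening: 0.29
grip_force: 60.4
```

```bash
python3 g.py
```

```text
t 22.0 s -0.0743 lat -0.0002 z 0.0357 yaw 101.98 pitch 0.01 F s,lat,z -0.84 -0.43 0.57 tq [-0.12 -0.11  0.02]
```

Emit:
arm_command(travel=[[0.015, 0, 0], [0.01, 0, 0], [0, 0, 0]], dr=[[0, 0, 0], [0, 0, 0], [0, 0, 0]], claw=[0, 0, 0])

```text
clock: 22.3
ee_pos: [0.6041, 0.0135, 0.0357]
tcp_rot: [0.629, 0.777, 0.0, -0.0]
wrist_force: [-0.7, -1.2, 0.3]
opening: 0.296
grip_force: 60.4
```

```bash
python3 g.py
```

```text
t 22.3 s -0.0734 lat -0.0001 z 0.0357 yaw 101.98 pitch 0.0 F s,lat,z -1.0 -0.88 0.26 tq [-0.14 -0.01 -0.02]
```

Emit:
arm_command(travel=[[0.015, 0, 0], [0.01, 0, 0], [0, 0, 0]], dr=[[0, 0, 0], [0, 0, 0], [0, 0, 0]], claw=[0, 0, 0])

```text
clock: 22.6
ee_pos: [0.6039, 0.014, 0.0357]
tcp_rot: [0.63, 0.777, -0.0, 0.0]
wrist_force: [0.3, -4.7, -0.0]
opening: 0.293
grip_force: 60.3
```

```bash
python3 g.py
```

```text
t 22.6 s -0.0728 lat -0.0001 z 0.0357 yaw 101.97 pitch -0.03 F s,lat,z -4.71 -0.65 -0.05 tq [-0.62 -0.13  0.01]
```

Contact at tip x≈88 mm, which is ring 5. I press slightly more and hold.

Emit:
arm_command(travel=[[0.01, 0, 0], [0, 0, 0], [0, 0, 0], [0, 0, 0]], dr=[[0, 0, 0], [0, 0, 0], [0, 0, 0], [0, 0, 0]], claw=[0, 0, 0, 0])

```text
clock: 23.0
ee_pos: [0.6039, 0.0141, 0.0357]
tcp_rot: [0.63, 0.777, -0.0, 0.0]
wrist_force: [1.9, -6.9, -0.6]
opening: 0.295
grip_force: 60.2
```

```bash
python3 g.py
```

```text
t 23.0 s -0.0728 lat -0.0001 z 0.0357 yaw 101.96 pitch -0.05 F s,lat,z -7.17 0.42 -0.63 tq [-0.81 -0.23 -0.01]
```

Emit:
arm_command(travel=[[0, 0, 0], [0, 0, 0], [0, 0, 0], [0, 0, 0], [0, 0, 0], [0, 0, 0], [0, 0, 0], [0, 0, 0], [0, 0, 0], [0, 0, 0], [0, 0, 0], [0, 0, 0]], dr=[[0, 0, 0], [0, 0, 0], [0, 0, 0], [0, 0, 0], [0, 0, 0], [0, 0, 0], [0, 0, 0], [0, 0, 0], [0, 0, 0], [0, 0, 0], [0, 0, 0], [0, 0, 0]], claw=[0, 0, 0, 0, 0, 0, 0, 0, 0, 0, 0, 0])

```text
clock: 24.2
ee_pos: [0.6039, 0.0141, 0.0357]
tcp_rot: [0.63, 0.777, -0.0, 0.0]
wrist_force: [1.0, -5.1, -0.6]
opening: 0.297
grip_force: 60.2
```

Emit:
arm_command(travel=[[-0.01, 0, 0], [0, 0, 0], [0, 0, 0], [0, 0, 0], [0, 0, 0], [0, 0, 0], [0, 0, 0], [0, 0, 0], [0, 0, 0], [0, 0, 0], [0, 0, 0], [0, 0, 0]], dr=[[0, 0, 0], [0, 0, 0], [0, 0, 0], [0, 0, 0], [0, 0, 0], [0, 0, 0], [0, 0, 0], [0, 0, 0], [0, 0, 0], [0, 0, 0], [0, 0, 0], [0, 0, 0]], claw=[0, 0, 0.4, 0.5, 0.6, 0.7, 0.8, 0.8, 0.8, 0.8, 0.8, 0.8])

```text
clock: 25.4
ee_pos: [0.6039, 0.0144, 0.0357]
tcp_rot: [0.63, 0.777, -0.0, -0.0]
wrist_force: [-0.3, 0.2, -0.7]
opening: 0.803
grip_force: 0.0
```

```bash
python3 g.py
```

```text
t 25.4 s -0.0725 lat -0.0001 z 0.0357 yaw 101.97 pitch -0.0 F s,lat,z 0.28 -0.24 -0.69 tq [0.05 0.02 0.06]
```

Released. Now I retract straight up and then away from the gauge.

Emit:
arm_command(travel=[[0, 0, -0.1], [0, 0, -0.3], [0, 0, -0.6], [0, 0, -0.8], [0, 0, -0.8], [0, 0, -0.8], [0, 0, -0.6], [-0.5, 0, 0], [-0.8, 0, 0], [-0.8, 0, 0], [-0.5, 0, 0], [0, 0, 0]], dr=[[0, 0, 0], [0, 0, 0], [0, 0, 0], [0, 0, 0], [0, 0, 0], [0, 0, 0], [0, 0, 0], [0, 0, 0], [0, 0, 0], [0, 0, 0], [0, 0, 0], [0, 0, 0]], claw=[0.8, 0.8, 0.8, 0.8, 0.8, 0.8, 0.8, 0.8, 0.8, 0.8, 0.8, 0.8])

```text
clock: 26.6
ee_pos: [0.6258, -0.09, 0.1964]
tcp_rot: [0.631, 0.776, -0.0, 0.001]
wrist_force: [0.5, -0.2, 0.5]
opening: 0.799
grip_force: 0.0
```

```bash
python3 g.py; python3 tube.py w6; python3 - <<'E'
from h import *
im=save('scene','s6')[150:310,250:410,::-1]; w=cv2.imread('pics/w6.png')
cv2.imwrite('pics/fin.png',np.hstack([cv2.resize(w,(440,330)),cv2.resize(im,(330,330),interpolation=cv2.INTER_CUBIC)]))
E
```

```text
t 26.6 s -0.1791 lat -0.0002 z 0.1964 yaw 101.8 pitch -0.05 F s,lat,z -0.25 0.45 0.54 tq [-0.   -0.02 -0.01]
26.6 [ 0.6258 -0.09    0.1964] [[-0.2046, 0.9789, 0.0008], [0.9789, 0.2046, -0.0008], [-0.0009, 0.0007, -1.0]] [ 0.49 -0.16  0.54] [[139.0, 402.0], [293.0, 404.0]]
```

View pics/fin.png

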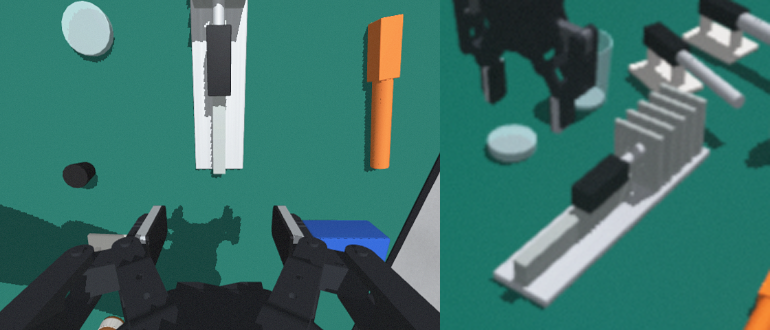

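The grip lies straight on the rail (left panel 208–231, 25–95), with its tube through the rings. The gripper is clear and the other items are undisturbed, so I hand in.

```bash
python3 -c "
from plant import ctrl
print(ctrl.sign_off())"
```

```text
the job is handed in; nothing more can be done
None
```

The lone tube on the right passed rings 1 to 4 and stopped at ring 5 (10 mm bore), so it measures about 13 mm; I pressed it there at about 7 N for over a second, released it grip on the rail, and handed in at about 27 s.

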